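# Shake clay plugs evenly over the drying tray

## Task

Pick up the steel shaker by its wooden handle and shake its six clay plugs out over the rectangular drying tray, spread evenly over the tray's two halves: all six in the tray, at least two in each half. Let them fall from the shaker, do not touch them with the gripper; then stand the empty shaker upright on the bench beside the tray and let go.

Things in the scene. Friction and masses are not known exactly. Their poses are not given: they have to be found in the camera images.
- shaker: Small sheet-steel hand shaker, 0.3 kg, open at the top and at its mouth, wooden post on a strap over it. Origin on its underside; x from mouth to back, z up as it stands. Outside x = -45 (mouth) to 19 mm, y = -42 to 42 mm, walls 65 mm high. Starts standing on the bench, mouth roughly towards the robot. The front plugs slide out once it is tipped mouth-down 18 to 21 degrees, the rear ones at 34 to 37.
- shaker_grip (a point): Middle of the shaker's handle, a square wooden post 24 x 24 mm, 50 mm tall: at x = -13, y = 0, z = 92 mm of the shaker, same axes. The post stands on a 28 mm wide strap whose top is 27 mm below this point, and ends 23 mm above it; the strap is bare, so fingers have room on all four sides.
- shaker_lip (a point): Middle of the lip of the shaker's 78 mm wide mouth: x = -45, y = 0, z = 30 mm of the shaker, same axes. From here a front shelf falls back at 8 degrees for 34 mm, then a rear shelf at 24 degrees for 30 mm to the back wall; three plugs lie side by side on each. A row leaves the mouth within about half a second of starting to slide and lands up to 50 mm ahead of the lip.
- tray: Rectangular aluminium drying tray fixed to the bench (not the round pan), outside 190 mm (x) by 270 mm (y), walls 30 mm high and 4 mm thick, floor 4 mm. A 3 mm thick rib along x, its top 24 mm above the underside, crosses the middle (y = 0) and parts it into two equal halves, each 182 by 129 mm inside. Origin: centre of the underside, z up.
- plug0: Front-shelf fired-clay plug, a round disc 22 mm across and 14 mm thick, 11 g, glazed and slippery (friction about 0.2, may differ by 15 %); origin at its centre, z along its axis. It starts at the shaker -y wall.
- plug1: Front-shelf fired-clay plug, a round disc 22 mm across and 14 mm thick, 11 g, glazed and slippery (friction about 0.2, may differ by 15 %); origin at its centre, z along its axis. It starts in the middle.
- plug2: Front-shelf fired-clay plug, a round disc 22 mm across and 14 mm thick, 11 g, glazed and slippery (friction about 0.2, may differ by 15 %); origin at its centre, z along its axis. It starts at the shaker +y wall.
- plug3: Rear-shelf fired-clay plug, a round disc 22 mm across and 14 mm thick, 11 g, glazed and slippery (friction about 0.2, may differ by 15 %); origin at its centre, z along its axis. It starts at the shaker -y wall.
- plug4: Rear-shelf fired-clay plug, a round disc 22 mm across and 14 mm thick, 11 g, glazed and slippery (friction about 0.2, may differ by 15 %); origin at its centre, z along its axis. It starts in the middle.
- plug5: Rear-shelf fired-clay plug, a round disc 22 mm across and 14 mm thick, 11 g, glazed and slippery (friction about 0.2, may differ by 15 %); origin at its centre, z along its axis. It starts at the shaker +y wall.

How it is judged:
By the outcome, as a careful person would: the job done as asked, in the order asked, and still so for the second after the job is handed in, with the robot touching nothing.
It also fails if it takes over 59 s, if anything falls off the work surface, if the arm or the gripper's body presses on something with over 40 N, if the wrist force passes 120 N, or if a joint passes its speed limit or range.

## Robot

A 6-joint arm with a two-finger parallel gripper is mounted at the origin on the work surface. World frame = base frame: x ahead of the robot, y to its left, z up, the work surface at z = 0. Lengths are in m, angles in degrees, forces in N, time in s.
With the tool pointing down it reaches from about 0.4 to 0.825 m from the base axis. Payload 7 kg.
Tool frame: the origin (TCP) lies midway between the tips of the shut fingers; the grasp point (between the pads) lies 19 mm behind it (ctrl.hold_point_z is the distance from the TCP to the grasp point, in m); z points along the fingers, y is the line along which they close (so a half turn about z gives the same grasp; the last joint's range is limited). The gripper opens to 88 mm and grips with 3 to 60 N. Pads are 19 mm wide; open, the fingers measure 130 mm over their backs; the gripper's body (78 mm by 193 mm) begins 47 mm behind the grasp point.
Start: joints at [79.704, 20.546, 0.682, 0, -70.136, -16.507], TCP at [0.304, 0.602, 0.193] pointing down, gripper open.
Joint ranges: [-176.03, 176.03], [-82.01, 121.73], [-58.28, 71.71], [-173.87, 95.51], [-174.79, -0.11], [-173.66, 173.66]. Speed limits (degrees/s): [136.94, 136.94, 172.46, 180, 180, 180].

## Interface

Orientations are given as [roll, pitch, yaw] about the fixed x, y, z axes, in that order (R = Rz(yaw) Ry(pitch) Rx(roll)).
In Python, from plant import ctrl gives the robot as it stands.
- The arm moves only by the tool apply_moves, never from a script. Its argument "deltas" is a list of rows, each an object with "fingers": the finger opening in mm, from 0 to 87.6; "delta_pos": the shift along the tool's x, y, z in mm, a list of three; "angular": the turn, a rotation vector about the tool's x, y, z in degrees, a list of three. A call has 1 to 10 rows; each row is the pose to reach, as a shift and turn from the pose commanded when the call began, along the tool's axes at that moment; what a row does not reach only later rows make up. A row lasts 1/10 s, in which the tool goes at most 50 mm and 8.59 degrees, less where a joint would pass 70% of its speed; a pose out of reach is approached as far as the arm can. A call with a gripper value outside its range is refused whole. The fingers move at their own pace and stop on an object; the grip force is fixed at half the most. Time passes only in rows, so rows that repeat a pose let the fingers close. It gives the time, the measured TCP pose, the force, the opening and the grip force at its end, in the units of the state.
- ctrl.get_obs(): the state, without advancing time (a new reading comes with each control period).
- ctrl.snapshot(name): name is "scene" or "top"; returns the picture (480x640x3 uint8, red, green, blue); there is no depth.
- ctrl.camera_params(name): a dict with "fx", "fy", "cx", "cy" (pixels), "cam_to_world" (4x4, takes a point from camera to world coordinates). Camera axes: x right, y up, looking along -z (the intrinsics and any distortion apply to the point x, -y, -z); pixel columns grow to the right and rows downward; lengths in m; the calibration is good to about 2 mm. A picture is of the moment at which its call begins. camera_params takes no time and is no camera call.
- ctrl.close_job(): hands the job in; it is judged then, once.
The state is a dict: "clock": time; "joint_pos": joint angles; "qvel": joint speeds; "tau": joint torques, N m; "tool_pos": TCP position; "orientation": TCP orientation; "force": force on the tool from outside, world axes, zero at the start; "moment": the same for the moment, N m; "opening": finger opening in m; "gripper_force": force on a finger pad.
Only numpy, scipy, OpenCV 4.12 (cv2) and the standard library are available. Lean on these libraries where they do the work, as an engineer would, in place of code of your own. Each camera call takes 0.05 s, during which the arm holds its last target. There are 200 camera calls.

## Working session

There is one attempt and no reset: what is moved stays moved. The work goes in short steps, Python scripts to look and compute and a tool call to move; the robot and the scene stay as the last step left them, time stands still between calls to the robot, and variables do not carry over. Pictures are saved under pics/ and viewed, at most 10 in all, crops included, and the job is handed in when it is done.

Besides the shell and the picture viewer there is one more tool, called as name(argument=value, ...) on one line, values as JSON. apply_moves: Moves the arm, as the interface text tells. Its arguments: {"type":"object","properties":{"deltas":{"type":"array"}},"required":["deltas"]}

```bash
mkdir -p pics; python3 - <<'E'
from plant import ctrl
import cv2
for n in("scene","top"):
    cv2.imwrite(f"pics/{n}0.png",ctrl.snapshot(n)[:,:,::-1]); p=ctrl.camera_params(n); print(n,p)
print(ctrl.get_obs(), ctrl.hold_point_z)
E
```

```text
scene {'fx': 489.1188853755445, 'fy': 489.1188853755445, 'cx': 319.84379761098444, 'cy': 234.7605782457925, 'cam_to_world': array([[-0.80615737, -0.4557788 ,  0.37732743,  0.81703319],
       [ 0.5915187 , -0.63661668,  0.49479776,  0.36015328],
       [ 0.0146946 ,  0.62208109,  0.78281491,  0.68800668],
       [ 0.        ,  0.        ,  0.        ,  1.        ]])}
top {'fx': 449.1696525452947, 'fy': 449.1696525452947, 'cx': 321.9891264154968, 'cy': 249.46069229399032, 'cam_to_world': array([[-0.01994579,  0.99813806, -0.0576418 ,  0.4881132 ],
       [-0.99976336, -0.0194112 ,  0.00981954,  0.00811755],
       [ 0.00868236,  0.05782402,  0.99828904,  0.91447691],
       [ 0.        ,  0.        ,  0.        ,  1.        ]])}
{'clock': 0.1, 'joint_pos': array([ 7.97036479e+01,  2.05875120e+01,  6.38022332e-01, -1.62749709e-02,
       -7.01350838e+01, -1.65047649e+01]), 'qvel': array([-0.01839452, -0.01386142,  0.08760041, -0.00541585, -0.05769823,
        0.0405557 ]), 'tau': array([-1.36026883e-03, -5.84165347e+01,  2.93748826e+01,  7.01532885e+00,
        1.01840752e-02, -5.22962887e-05]), 'tool_pos': array([0.30419413, 0.60202361, 0.19231136]), 'orientation': array([ 1.79914564e+02, -9.35906870e-03, -2.68066516e+01]), 'force': array([ 0.71641293, -0.11182988, -0.2639621 ]), 'moment': array([-0.03250143, -0.02112974,  0.01415889]), 'gripper_force': 0.0, 'opening': 0.0874404698310275} 0.0188
```

View pics/top0.png

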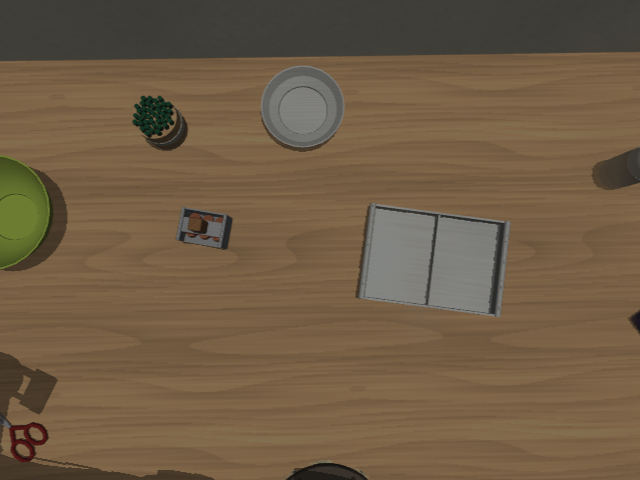

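View pics/scene0.png

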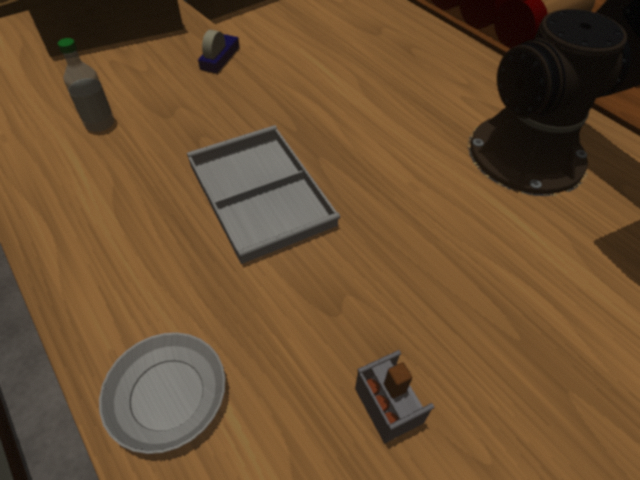

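The top view shows the tray at about (434,260), with its rib running from (437,214) to (430,305), and the shaker at (204,228). The scene view shows the shaker at (395,395) and the tray at (263,195). I'll enlarge these areas.

```bash
python3 - <<'E'
import cv2,numpy as np
t=cv2.imread("pics/top0.png");s=cv2.imread("pics/scene0.png")
a=cv2.resize(t[198:258,170:240],None,fx=5.7,fy=5.7,interpolation=cv2.INTER_CUBIC)
b=cv2.resize(s[345:445,345:445],None,fx=4,fy=4,interpolation=cv2.INTER_CUBIC)
c=np.zeros((400,800,3),np.uint8);c[:a.shape[0],:a.shape[1]]=a;c[:,400:]=b
c=cv2.convertScaleAbs(c,alpha=1.6)
cv2.imwrite("pics/crop1.png",c)
d=cv2.resize(t[195:325,350:520],None,fx=4.6,fy=4.6,interpolation=cv2.INTER_CUBIC)
cv2.imwrite("pics/crop2.png",d)
E
```

```text
(no output)
```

View pics/crop1.png

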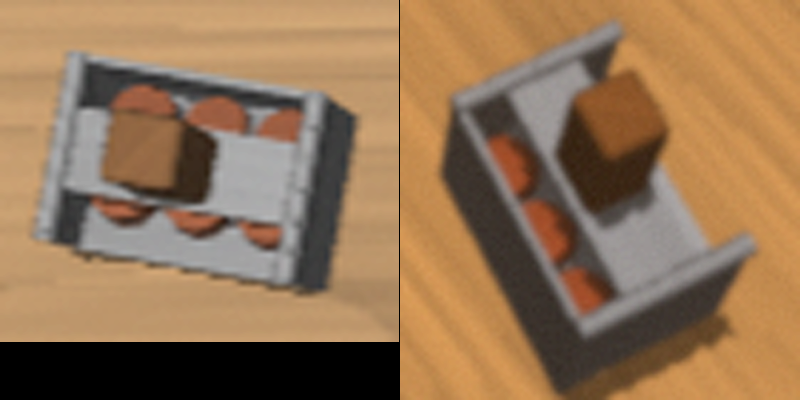

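View pics/crop2.png

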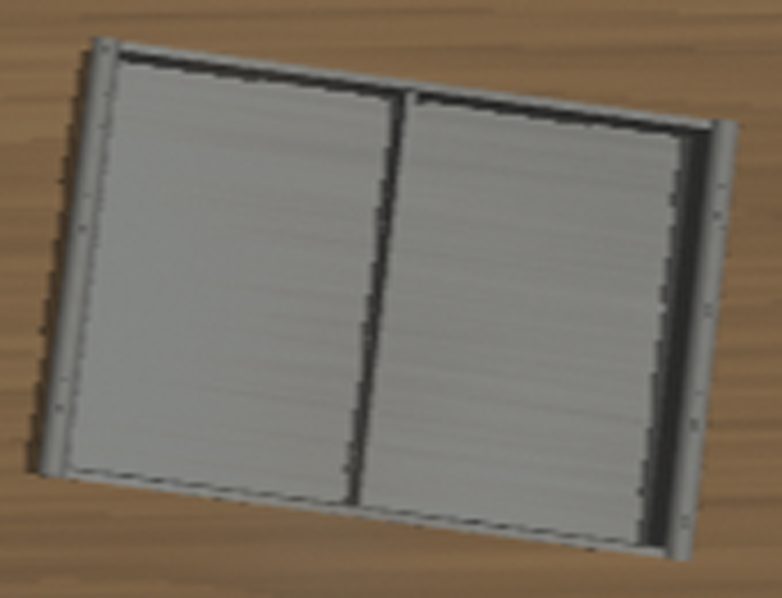

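Crop 1, left panel: the shaker's wall-top corners are at about (70,52), (322,95), (293,288) and (38,238), and the post top is centred at (144,150). Right panel: the post top is at (622,112) and the back wall's top ends are at (457,100) and (585,330). Crop 2: the tray's top corners are (97,40), (737,122), (690,558) and (42,475).

```bash
cat > h.py <<'E'
from plant import ctrl
import numpy as np
from scipy.optimize import least_squares
from scipy.spatial.transform import Rotation as R
def proj(n,P):
    c=ctrl.camera_params(n);T=np.linalg.inv(c["cam_to_world"])
    q=np.asarray(P)@T[:3,:3].T+T[:3,3]
    return np.c_[c["cx"]+c["fx"]*q[:,0]/-q[:,2],c["cy"]+c["fy"]*q[:,1]/q[:,2]]
def fit(obs,x0):  # obs: cam -> (local pts mm, px); planar pose
    def f(p):
        r=R.from_euler('z',p[2],degrees=True)
        return np.concatenate([(proj(n,r.apply(np.array(L)/1e3)+[p[0],p[1],0])-px).ravel() for n,(L,px) in obs.items()])
    s=least_squares(f,x0,x_scale=[.01,.01,1]);return s.x,s.fun.reshape(-1,2).round(1)
E
python3 - <<'E'
from h import *
t=lambda a,o,k:(np.array(a)+.5)/k-.5+o
sh=[[19,42,65],[19,-42,65],[-45,-42,65],[-45,42,65],[-13,0,115]]
pt=t([[70,52],[322,95],[293,288],[38,238],[144,150]],[170,198],5.7)
ps=t([[57,100],[185,330],[222,112]],[345,345],4)
L2=[[19,-42,65],[19,42,65],[-13,0,115]]
print(fit({"top":(sh,pt)},[.5,.25,0]))
print(fit({"top":(sh,pt),"scene":(L2,ps)},[.5,.25,0]))
tr=[[95,135,30],[95,-135,30],[-95,-135,30],[-95,135,30]]
pt=t([[97,40],[737,122],[690,558],[42,475]],[350,195],4.6)
print(fit({"top":(tr,pt)},[.45,-.25,0]))
E
```

```text
(array([  0.59694153,   0.22489605, -10.72789693]), array([[ 0.9,  0.1],
       [ 0.3, -0.1],
       [-0.7, -0.8],
       [ 0.2,  0.6],
       [-0.6,  0.1]]))
(array([  0.59859064,   0.22589266, -10.38278476]), array([[ 0.3, -0.6],
       [-0.3, -1.1],
       [-1.1, -1.7],
       [-0.2, -0.1],
       [-1.2, -0.8],
       [-0.1, -1. ],
       [ 0.4, -0.4],
       [ 1.1, -1.9]]))
(array([ 0.51545441, -0.22280883, -8.52001321]), array([[ 2.1, -0.2],
       [-2.3, -0.5],
       [-2.1,  0.2],
       [ 2.3,  0.6]]))
```

```bash
cat >> h.py <<'E'
def rpy(a): return R.from_euler('xyz',a,degrees=True)
def rel(p,a,o=None):  # target TCP pos (m), rpy -> delta in current tool axes
    o=o or ctrl.get_obs(); r0=rpy(o["orientation"])
    r=a if isinstance(a,R) else rpy(a)
    return (r0.inv().apply(np.array(p)-o["tool_pos"])*1e3).round(1),(r0.inv()*r).as_rotvec(degrees=True).round(1)
E
python3 - <<'E'
from h import *
print([d for d in dir(ctrl) if d[0]!='_'])
print(rel([.585,.228,.193],[180,0,-100.5]))
E
```

```text
['PlanningError', 'camera_params', 'close_job', 'get_obs', 'hold_point_z', 'snapshot']
(array([ 4.193e+02,  2.072e+02, -3.000e-01]), array([ 0.1, -0.1, 73.7]))
```

apply_moves(deltas=[{"fingers": 87, "delta_pos": [21, 10, 0], "angular": [0, 0, 4]}, {"fingers": 87, "delta_pos": [60, 30, 0], "angular": [0, 0, 11]}, {"fingers": 87, "delta_pos": [103, 51, 0], "angular": [0, 0, 18]}, {"fingers": 87, "delta_pos": [146, 72, 0], "angular": [0, 0, 26]}, {"fingers": 87, "delta_pos": [190, 94, 0], "angular": [0, 0, 34]}, {"fingers": 87, "delta_pos": [234, 116, 0], "angular": [0, 0, 42]}, {"fingers": 87, "delta_pos": [278, 137, 0], "angular": [0, 0, 50]}, {"fingers": 87, "delta_pos": [322, 159, 0], "angular": [0, 0, 58]}, {"fingers": 87, "delta_pos": [364, 180, 0], "angular": [0, 0, 65]}, {"fingers": 87, "delta_pos": [400, 198, 0], "angular": [0, 0, 71]}])

```text
clock: 1.1
tool_pos: [0.573, 0.2432, 0.1929]
orientation: [180.0, -0.0, -98.1]
force: [0.4, 0.5, -0.5]
opening: 0.0869
gripper_force: 0.0
```

```bash
python3 - <<'E'
from h import *
o=ctrl.get_obs();print(o["joint_pos"].round(2),o["tool_pos"],o["orientation"])
print(rel([.585,.228,.193],[180,0,-100.5]),rel([.585,.228,.073],[180,0,-100.5]))
E
```

```text
[ 40.94  15.67  -6.32  -0.   -68.03 -49.06] [0.57298992 0.24317913 0.19291077] [ 1.79978766e+02 -1.80875464e-02 -9.81232137e+01]
(array([ 13.3, -14. ,  -0.1]), array([ 0. , -0. ,  2.4])) (array([ 13.3, -14.1, 119.9]), array([ 0. , -0. ,  2.4]))
```

apply_moves(deltas=[{"fingers": 87, "delta_pos": [13.3, -14, 0], "angular": [0, 0, 2.4]}, {"fingers": 87, "delta_pos": [13.3, -14, 0], "angular": [0, 0, 2.4]}, {"fingers": 87, "delta_pos": [13.3, -14, 20], "angular": [0, 0, 2.4]}, {"fingers": 87, "delta_pos": [13.3, -14, 50], "angular": [0, 0, 2.4]}, {"fingers": 87, "delta_pos": [13.3, -14, 80], "angular": [0, 0, 2.4]}, {"fingers": 87, "delta_pos": [13.3, -14, 103], "angular": [0, 0, 2.4]}, {"fingers": 87, "delta_pos": [13.3, -14, 115], "angular": [0, 0, 2.4]}, {"fingers": 87, "delta_pos": [13.3, -14, 119], "angular": [0, 0, 2.4]}, {"fingers": 87, "delta_pos": [13.3, -14, 119], "angular": [0, 0, 2.4]}])

```text
clock: 2.0
tool_pos: [0.5842, 0.2307, 0.0743]
orientation: [-180.0, -0.0, -100.2]
force: [0.7, 0.2, -0.6]
opening: 0.087
gripper_force: 0.0
```

```bash
python3 - <<'E'
from h import *
import cv2
o=ctrl.get_obs();print(o["joint_pos"].round(2),o["tool_pos"],o["orientation"],o["force"])
t=ctrl.snapshot("top");s=ctrl.snapshot("scene")
c=np.hstack([cv2.resize(t[180:280,150:250],None,fx=4,fy=4),cv2.resize(s[310:450,320:460],(400,400))])[:,:,::-1]
cv2.imwrite("pics/g1.png",cv2.convertScaleAbs(c,alpha=1.5))
E
```

```text
[ 3.934e+01  2.172e+01 -1.420e+01  1.000e-02 -5.409e+01 -4.950e+01] [0.58418415 0.23069397 0.07428979] [-1.79999223e+02 -1.52580075e-02 -1.00151609e+02] [ 0.65536505  0.15357801 -0.64774964]
```

View pics/g1.png

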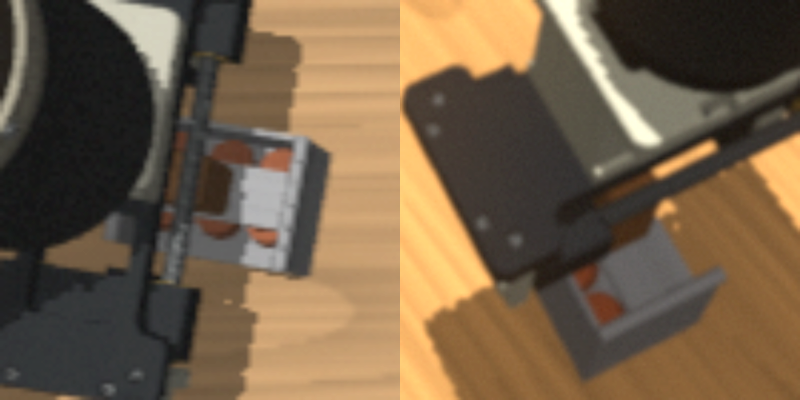

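The fingers straddle the post along the shaker's x and nothing has been touched. I'll trim 2.5 mm sideways and close.

apply_moves(deltas=[{"fingers": 60, "delta_pos": [2.5, 0, 0], "angular": [0, 0, 0]}, {"fingers": 40, "delta_pos": [2.5, 0, 0], "angular": [0, 0, 0]}, {"fingers": 28, "delta_pos": [2.5, 0, 0], "angular": [0, 0, 0]}, {"fingers": 22, "delta_pos": [2.5, 0, 0], "angular": [0, 0, 0]}, {"fingers": 10, "delta_pos": [2.5, 0, 0], "angular": [0, 0, 0]}, {"fingers": 10, "delta_pos": [2.5, 0, 0], "angular": [0, 0, 0]}, {"fingers": 10, "delta_pos": [2.5, 0, 0], "angular": [0, 0, 0]}, {"fingers": 10, "delta_pos": [2.5, 0, 0], "angular": [0, 0, 0]}])

```text
clock: 2.9
tool_pos: [0.5837, 0.2278, 0.0741]
orientation: [180.0, -0.0, -100.2]
force: [-0.2, 0.0, -0.2]
opening: 0.0286
gripper_force: 0.0
```

apply_moves(deltas=[{"fingers": 10, "delta_pos": [0, 0, 0], "angular": [0, 0, 0]}, {"fingers": 10, "delta_pos": [0, 0, 0], "angular": [0, 0, 0]}, {"fingers": 10, "delta_pos": [0, 0, 0], "angular": [0, 0, 0]}, {"fingers": 10, "delta_pos": [0, 0, 0], "angular": [0, 0, 0]}, {"fingers": 10, "delta_pos": [0, 0, 0], "angular": [0, 0, 0]}])

```text
clock: 3.4
tool_pos: [0.5839, 0.2279, 0.0743]
orientation: [-180.0, 0.0, -100.2]
force: [1.5, -0.1, -0.1]
opening: 0.0237
gripper_force: 30.0
```

apply_moves(deltas=[{"fingers": 10, "delta_pos": [0, 0, -3], "angular": [0, 0, 0]}, {"fingers": 10, "delta_pos": [0, 0, -10], "angular": [0, 0, 0]}, {"fingers": 10, "delta_pos": [0, 0, -22], "angular": [0, 0, 0]}, {"fingers": 10, "delta_pos": [0, 0, -37], "angular": [0, 0, 0]}, {"fingers": 10, "delta_pos": [0, 0, -53], "angular": [0, 0, 0]}, {"fingers": 10, "delta_pos": [0, 0, -69], "angular": [0, 0, 0]}, {"fingers": 10, "delta_pos": [0, 0, -83], "angular": [0, 0, 0]}, {"fingers": 10, "delta_pos": [0, 0, -93], "angular": [0, 0, 0]}, {"fingers": 10, "delta_pos": [0, 0, -99], "angular": [0, 0, 0]}, {"fingers": 10, "delta_pos": [0, 0, -100], "angular": [0, 0, 0]}])

```text
clock: 4.4
tool_pos: [0.5839, 0.228, 0.1749]
orientation: [-180.0, 0.0, -100.2]
force: [0.6, -0.1, -4.1]
opening: 0.0236
gripper_force: 30.0
```

apply_moves(deltas=[{"fingers": 10, "delta_pos": [10, -2, 0], "angular": [0, 0, 0]}, {"fingers": 10, "delta_pos": [29, -6, 0], "angular": [0, 0, 0]}, {"fingers": 10, "delta_pos": [59, -12, 0], "angular": [0, 0, 0]}, {"fingers": 10, "delta_pos": [93, -20, 0], "angular": [0, 0, 0]}, {"fingers": 10, "delta_pos": [127, -27, 0], "angular": [0, 0, 0]}, {"fingers": 10, "delta_pos": [162, -34, 0], "angular": [0, 0, 0]}, {"fingers": 10, "delta_pos": [196, -42, 0], "angular": [0, 0, 0]}, {"fingers": 10, "delta_pos": [230, -49, 0], "angular": [0, 0, 0]}, {"fingers": 10, "delta_pos": [265, -56, 0], "angular": [0, 0, 0]}, {"fingers": 10, "delta_pos": [299, -63, 0], "angular": [0, 0, 0]}])

```text
clock: 5.4
tool_pos: [0.5915, -0.0804, 0.1736]
orientation: [179.9, -0.0, -100.2]
force: [0.4, -0.6, -3.2]
opening: 0.0232
gripper_force: 30.0
```

apply_moves(deltas=[{"fingers": 10, "delta_pos": [29, -6, 0], "angular": [0, 0, -0.5]}, {"fingers": 10, "delta_pos": [55, -12, 0], "angular": [0, 0, -1]}, {"fingers": 10, "delta_pos": [74, -16, 0], "angular": [0, 0, -1.7]}, {"fingers": 10, "delta_pos": [84, -18, 0], "angular": [0, 0, -1.7]}, {"fingers": 10, "delta_pos": [89, -19, 0], "angular": [0, 0, -1.7]}, {"fingers": 10, "delta_pos": [89, -19, 0], "angular": [0, 0, -1.7]}, {"fingers": 10, "delta_pos": [89, -19, 0], "angular": [0, 0, -1.7]}])

```text
clock: 6.1
tool_pos: [0.5955, -0.1681, 0.174]
orientation: [180.0, 0.0, -98.5]
force: [0.4, 1.1, -3.9]
opening: 0.0237
gripper_force: 30.0
```

```bash
cat >> h.py <<'E'
TC=np.array([.5155,-.2228,0]);TR=R.from_euler('z',-8.5,degrees=True)
def tcp(lx,ly,lz,th):  # lip in tray coords (mm), tilt deg -> TCP pos, R
    r=TR*R.from_euler('z',-90,degrees=True)*R.from_euler('x',180,degrees=True)*R.from_rotvec([th,0,0],degrees=True)
    lip=TR.apply(np.array([lx,ly,lz])/1e3)+TC
    return lip-r.apply([0,.032,.044]),r
E
python3 - <<'E'
from h import *
o=ctrl.get_obs();print(o["joint_pos"].round(2),o["tool_pos"],o["orientation"],o["force"])
for l in [(40,66,75,0),(40,66,75,5),(40,66,75,10),(40,66,75,15),(40,66,75,20),(40,66,75,25),(40,66,75,28)]: print(l,rel(*tcp(*l)))
# planar kinematics data
E
```

```text
[ 2.280e+00  1.605e+01 -8.350e+00 -1.000e-02 -6.562e+01 -1.078e+01] [ 0.59554138 -0.16811397  0.17401049] [ 1.79982358e+02  8.47889909e-03 -9.84960962e+01] [ 0.40226316  1.05999867 -3.90005433]
(40, 66, 75, 0) (array([-0.1, -0.9, 55. ]), array([0., 0., 0.]))
(40, 66, 75, 5) (array([-0.1,  3. , 52.4]), array([5., 0., 0.]))
(40, 66, 75, 10) (array([-0.1,  7.2, 50.1]), array([10.,  0.,  0.]))
(40, 66, 75, 15) (array([-0.1, 11.5, 48.2]), array([15.,  0.,  0.]))
(40, 66, 75, 20) (array([-0.1, 16. , 46.7]), array([20.,  0.,  0.]))
(40, 66, 75, 25) (array([-0.1, 20.7, 45.6]), array([25.,  0.,  0.]))
(40, 66, 75, 28) (array([-0.1, 23.5, 45.1]), array([28.,  0.,  0.]))
```

apply_moves(deltas=[{"fingers": 10, "delta_pos": [0, -1, 8], "angular": [0, 0, 0]}, {"fingers": 10, "delta_pos": [0, -1, 25], "angular": [0, 0, 0]}, {"fingers": 10, "delta_pos": [0, -1, 42], "angular": [0, 0, 0]}, {"fingers": 10, "delta_pos": [0, -1, 52], "angular": [0, 0, 0]}, {"fingers": 10, "delta_pos": [0, -1, 55], "angular": [0, 0, 0]}, {"fingers": 10, "delta_pos": [0, 3, 52.4], "angular": [5, 0, 0]}, {"fingers": 10, "delta_pos": [0, 7.2, 50.1], "angular": [10, 0, 0]}, {"fingers": 10, "delta_pos": [0, 11.5, 48.2], "angular": [15, 0, 0]}, {"fingers": 10, "delta_pos": [0, 16, 46.7], "angular": [20, 0, 0]}, {"fingers": 10, "delta_pos": [0, 20.7, 45.6], "angular": [25, 0, 0]}])

```text
clock: 7.1
tool_pos: [0.5762, -0.1644, 0.1304]
orientation: [-154.7, 0.1, -98.4]
force: [0.9, -3.1, -2.8]
opening: 0.0235
gripper_force: 30.0
```

apply_moves(deltas=[{"fingers": 10, "delta_pos": [0, 0, 0], "angular": [0, 0, 0]}, {"fingers": 10, "delta_pos": [0, 0, 0], "angular": [0, 0, 0]}, {"fingers": 10, "delta_pos": [0, 0, 0], "angular": [0, 0, 0]}, {"fingers": 10, "delta_pos": [0, 0, 0], "angular": [0, 0, 0]}, {"fingers": 10, "delta_pos": [0, 0, 0], "angular": [0, 0, 0]}, {"fingers": 10, "delta_pos": [0, 0, 0], "angular": [0, 0, 0]}])

```text
clock: 7.7
tool_pos: [0.5759, -0.1655, 0.1287]
orientation: [-155.0, 0.0, -98.5]
force: [-0.1, 0.3, -2.6]
opening: 0.0237
gripper_force: 30.0
```

```bash
python3 - <<'E'
from h import *
import cv2
o=ctrl.get_obs();print(o["joint_pos"].round(2),o["tool_pos"],o["orientation"],o["force"])
t=ctrl.snapshot("top");s=ctrl.snapshot("scene")
c=np.hstack([cv2.resize(t[170:330,350:510],(400,400)),cv2.resize(s[110:270,180:340],(400,400))])[:,:,::-1]
cv2.imwrite("pics/p1.png",cv2.convertScaleAbs(c,alpha=1.5))
E
```

```text
[  6.08   2.54 -44.6   18.59 -19.52 -30.87] [ 0.57589226 -0.16552845  0.12867714] [-1.54998933e+02  2.52705049e-03 -9.85173335e+01] [-0.11945493  0.29013487 -2.5507465 ]
```

View pics/p1.png

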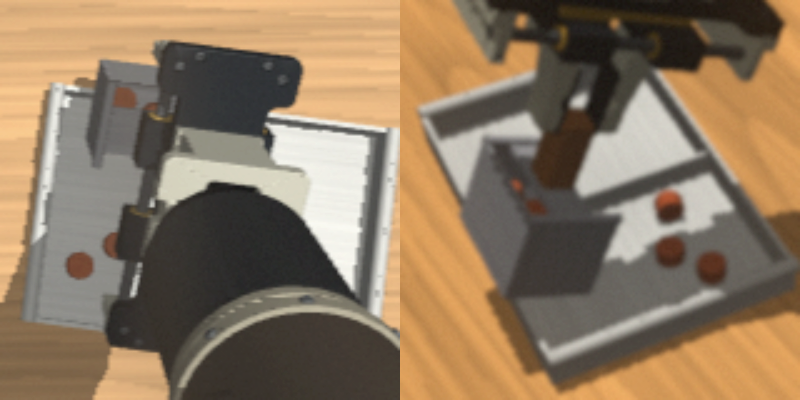

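The pour worked: three plugs lie in the +y half and the rear row is still in the shaker. At 25° of tilt joint 5 is already at -19.5°, so I'll fit a kinematic model to check which mouth direction allows about 44°.

```bash
cat > kin.py <<'E'
from h import *
D=[([79.704,20.588,.638,-.016,-70.135,-16.505],[.30419,.60202,.19231],[179.915,-.009,-26.807]),
([40.94,15.67,-6.32,0,-68.03,-49.06],[.57299,.24318,.19291],[179.979,-.018,-98.123]),
([39.34,21.72,-14.20,.01,-54.09,-49.50],[.58418,.23069,.07429],[180,-.015,-100.152]),
([2.28,16.05,-8.35,-.01,-65.62,-10.78],[.59554,-.16811,.17401],[179.982,.008,-98.496]),
([6.08,2.54,-44.6,18.59,-19.52,-30.87],[.57589,-.16553,.12868],[-154.999,.0025,-98.517])]
E=lambda a,v:R.from_euler(a,v,degrees=True)
T0=R.from_matrix([[0,0,1],[0,1,0],[-1,0,0]])
def fk(p,q,s4,s6,off):
    r=E('z',q[0]);x=r.apply([p[0],p[1],p[2]]);r=r*E('y',q[1]);x=x+r.apply([0,0,p[3]])
    r=r*E('y',-q[2]);x=x+r.apply([p[4],0,p[5]]);r=r*E('x',s4*q[3])*E('y',-q[4])*E('x',s6*q[5])
    x=x+r.apply([p[6],0,0]);return x,r*T0*E('z',off)
def best():
    b=None
    for s4 in(1,-1):
     for s6 in(1,-1):
      for off in(0,90,180,270):
        o=np.mean([ (fk(np.zeros(7),q,s4,s6,off)[1].inv()*rpy(a)).magnitude() for q,_,a in D])
        if b is None or o<b[0]:b=(o,s4,s6,off)
    f=lambda p:np.concatenate([fk(p,q,*b[1:])[0]-x for q,x,_ in D])
    s=least_squares(f,[0,-.19,.3,.3,.3,0,.2]);return s,b
s,b=best();P=s.x;K=b[1:]
LO=np.array([-176.03,-82.01,-58.28,-173.87,-174.79,-173.66]);HI=np.array([176.03,121.73,71.71,95.51,-.11,173.66])
def ik(p,r,q0):
    f=lambda q:np.r_[(fk(P,q,*K)[0]-p)*100,(fk(P,q,*K)[1].inv()*r).as_rotvec()*10]
    s=least_squares(f,np.clip(q0,LO+.5,HI-.5),bounds=(LO,HI),x_scale=10);return s.x,s.cost
E
python3 - <<'E'
from kin import *
print(b,P.round(4),np.abs(s.fun).max())
def pose(lx,ly,lz,th,phi): # phi: shaker yaw rel. to tray
    r=TR*E('z',phi-90)*E('x',180)*R.from_rotvec([th,0,0],degrees=True)
    return TR.apply(np.array([lx,ly,lz])/1e3)+TC-r.apply([0,.032,.044]),r
for phi,lx,ly in [(0,45,-66),(0,45,66),(45,30,-40),(60,20,-30),(90,0,-15),(-45,30,-90),(-60,20,-100),(-90,0,-115)]:
    q=np.array(ctrl.get_obs()["joint_pos"])
    for th in (0,15,25,35,44):
        q,c=ik(*pose(lx,ly,80,th,phi),q)
        if th in(0,25,44): print(phi,th,q.round(0),round(c,4))
E
```

```text
(np.float64(9.041314776292833e-05), -1, -1, 270) [ 0.0687 -0.188   0.2824  0.5959  0.4005 -0.0227  0.4943] 0.0152159343676955
0 0 [-11.  22.  -8.   0. -60.   2.] 0.0
0 25 [-12.   6. -38.  -4. -21.   6.] 0.0
0 44 [ -16.    6.  -58. -155.  -16.  162.] 0.156
0 0 [  2.  19. -12.   0. -59. -10.] 0.0
0 25 [  8.   1. -43.  19. -23. -33.] 0.0
0 44 [  11.   -4.  -58.   85.  -10. -101.] 1.1323
45 0 [ -6.  19. -13.   0. -58.  42.] 0.0
45 25 [-25.  14. -26. -34. -42.  85.] 0.0
45 44 [-41.  23. -33. -67. -47. 131.] 0.0
60 0 [ -4.  17. -16.  -0. -57.  56.] 0.0
60 25 [-26.  18. -21. -32. -50.  99.] 0.0
60 44 [-42.  28. -22. -55. -58. 131.] 0.0
90 0 [ -2.  13. -21.   0. -56.  83.] 0.0
90 25 [-25.  24. -11. -26. -65. 120.] 0.0
90 44 [-37.  37.  -3. -38. -79. 136.] 0.0
-45 0 [-15.  21.  -9.   0. -60. -39.] 0.0
-45 25 [  4.   6. -38.  36. -38. -85.] 0.0
-45 44 [  27.    7.  -58.   70.  -45. -142.] 0.0945
-60 0 [-17.  20. -10.  -0. -60. -52.] 0.0
-60 25 [  6.   8. -35.  35. -45. -99.] 0.0
-60 44 [  29.   13.  -53.   61.  -52. -149.] 0.0
-90 0 [-19.  18. -13.  -0. -58. -80.] 0.0
-90 25 [   5.   15.  -25.   29.  -59. -121.] 0.0
-90 44 [  21.   23.  -31.   41.  -67. -147.] 0.0
```

```bash
cat >> h.py <<'E'
def pose(lx,ly,lz,th,phi): # lip in tray coords mm, tilt, shaker yaw rel. to tray
    r=TR*R.from_euler('z',phi-90,degrees=True)*R.from_euler('x',180,degrees=True)*R.from_rotvec([th,0,0],degrees=True)
    return TR.apply(np.array([lx,ly,lz])/1e3)+TC-r.apply([0,.032,.044]),r
def relp(a,b): # delta from pose a to pose b
    return (a[1].inv().apply(b[0]-a[0])*1e3).round(1).tolist(),(a[1].inv()*b[1]).as_rotvec(degrees=True).round(1).tolist()
E
python3 - <<'E'
from h import *
a=(40,66,75,25,0);A=pose(*a)
print(rel(*A))
for th,z in [(20,76),(14,80),(8,86),(3,92),(0,95)]: print(relp(A,pose(40,66,z,th,0)))
A=pose(40,66,95,0,0);B=np.array([0,-20,95,0,90]);A0=np.array([40,66,95,0,0.])
# interpolate TCP and yaw
pB=pose(*B);d,_=relp(A,pB);print(d)
E
```

```text
(array([-0.5,  0.5, -0.1]), array([ 0., -0., -0.]))
([-0.0, -4.1, 2.1], [-5.0, 0.0, -0.0])
([0.0, -9.9, 2.4], [-11.0, 0.0, 0.0])
([-0.0, -16.1, 1.3], [-17.0, 0.0, -0.0])
([-0.0, -21.3, -0.2], [-22.0, 0.0, -0.0])
([-0.0, -24.0, -0.5], [-25.0, 0.0, 0.0])
[54.0, 72.0, 0.0]
```

apply_moves(deltas=[{"fingers": 10, "delta_pos": [0, -4.1, 2.1], "angular": [-5, 0, 0]}, {"fingers": 10, "delta_pos": [0, -9.9, 2.4], "angular": [-11, 0, 0]}, {"fingers": 10, "delta_pos": [0, -16.1, 1.3], "angular": [-17, 0, 0]}, {"fingers": 10, "delta_pos": [0, -21.3, -0.2], "angular": [-22, 0, 0]}, {"fingers": 10, "delta_pos": [0, -24, -0.5], "angular": [-25, 0, 0]}, {"fingers": 10, "delta_pos": [0, -24, -0.5], "angular": [-25, 0, 0]}, {"fingers": 10, "delta_pos": [0, -24, -0.5], "angular": [-25, 0, 0]}])

```text
clock: 8.5
tool_pos: [0.5967, -0.1687, 0.1382]
orientation: [180.0, 0.0, -98.5]
force: [-0.4, 0.6, -3.5]
opening: 0.0234
gripper_force: 30.0
```

apply_moves(deltas=[{"fingers": 10, "delta_pos": [2.4, 3.2, 0], "angular": [0, 0, -4]}, {"fingers": 10, "delta_pos": [6.6, 8.8, 0], "angular": [0, 0, -11]}, {"fingers": 10, "delta_pos": [10.8, 14.4, 0], "angular": [0, 0, -18]}, {"fingers": 10, "delta_pos": [15.6, 20.8, 0], "angular": [0, 0, -26]}, {"fingers": 10, "delta_pos": [20.4, 27.2, 0], "angular": [0, 0, -34]}, {"fingers": 10, "delta_pos": [25.2, 33.6, 0], "angular": [0, 0, -42]}, {"fingers": 10, "delta_pos": [30, 40, 0], "angular": [0, 0, -50]}, {"fingers": 10, "delta_pos": [34.8, 46.4, 0], "angular": [0, 0, -58]}, {"fingers": 10, "delta_pos": [39.6, 52.8, 0], "angular": [0, 0, -66]}, {"fingers": 10, "delta_pos": [44.4, 59.2, 0], "angular": [0, 0, -73]}])

```text
clock: 9.5
tool_pos: [0.5303, -0.2038, 0.1394]
orientation: [-180.0, -0.1, -25.2]
force: [0.0, 0.2, -2.3]
opening: 0.0233
gripper_force: 30.0
```

```bash
python3 - <<'E'
from h import *
o=ctrl.get_obs();print(o["joint_pos"].round(1),o["force"])
print(rel(*pose(0,-20,95,0,90)),rel(*pose(0,-20,80,0,90)))
A=pose(0,-20,80,0,90)
for th in (5,10,15,20,25,31,38,44): print(th,relp(A,pose(0,-20,80,th,90)))
E
```

```text
[ -1.3  12.9 -17.5   0.  -59.5  66.1] [ 0.01828399  0.18198816 -2.27374802]
(array([-8.7, 12. ,  0.4]), array([ -0. ,  -0.1, -16.7])) (array([-8.8, 12. , 15.4]), array([ -0. ,  -0.1, -16.7]))
5 ([-0.0, 4.0, -2.6], [5.0, 0.0, 0.0])
10 ([0.0, 8.1, -4.9], [10.0, 0.0, 0.0])
15 ([-0.0, 12.5, -6.8], [15.0, 0.0, 0.0])
20 ([0.0, 17.0, -8.3], [20.0, -0.0, 0.0])
25 ([-0.0, 21.6, -9.4], [25.0, 0.0, 0.0])
31 ([-0.0, 27.2, -10.2], [31.0, 0.0, 0.0])
38 ([-0.0, 33.9, -10.4], [38.0, 0.0, -0.0])
44 ([-0.0, 39.5, -9.9], [44.0, 0.0, 0.0])
```

apply_moves(deltas=[{"fingers": 10, "delta_pos": [-4, 6, 3], "angular": [0, 0, -7]}, {"fingers": 10, "delta_pos": [-7, 10, 8], "angular": [0, 0, -13]}, {"fingers": 10, "delta_pos": [-8.7, 12, 13], "angular": [0, 0, -16.7]}, {"fingers": 10, "delta_pos": [-8.7, 12, 15], "angular": [0, 0, -16.7]}, {"fingers": 10, "delta_pos": [-8.7, 12, 15], "angular": [0, 0, -16.7]}])

```text
clock: 10.0
tool_pos: [0.5179, -0.2108, 0.1243]
orientation: [-180.0, -0.0, -8.9]
force: [0.2, 0.4, -3.7]
opening: 0.0231
gripper_force: 30.0
```

apply_moves(deltas=[{"fingers": 10, "delta_pos": [0, 4, -2.6], "angular": [5, 0, 0]}, {"fingers": 10, "delta_pos": [0, 8.1, -4.9], "angular": [10, 0, 0]}, {"fingers": 10, "delta_pos": [0, 12.5, -6.8], "angular": [15, 0, 0]}, {"fingers": 10, "delta_pos": [0, 17, -8.3], "angular": [20, 0, 0]}, {"fingers": 10, "delta_pos": [0, 21.6, -9.4], "angular": [25, 0, 0]}, {"fingers": 10, "delta_pos": [0, 27.2, -10.2], "angular": [31, 0, 0]}, {"fingers": 10, "delta_pos": [0, 33.9, -10.4], "angular": [38, 0, 0]}, {"fingers": 10, "delta_pos": [0, 39.5, -9.9], "angular": [44, 0, 0]}, {"fingers": 10, "delta_pos": [0, 39.5, -9.9], "angular": [44, 0, 0]}, {"fingers": 10, "delta_pos": [0, 39.5, -9.9], "angular": [44, 0, 0]}])

```text
clock: 11.0
tool_pos: [0.5121, -0.2514, 0.1327]
orientation: [-136.1, 0.1, -9.0]
force: [0.7, 0.8, -2.8]
opening: 0.0237
gripper_force: 30.0
```

apply_moves(deltas=[{"fingers": 10, "delta_pos": [0, 0, 0], "angular": [0, 0, 0]}, {"fingers": 10, "delta_pos": [0, 0, 0], "angular": [0, 0, 0]}, {"fingers": 10, "delta_pos": [0, 0, 0], "angular": [0, 0, 0]}, {"fingers": 10, "delta_pos": [0, 0, 0], "angular": [0, 0, 0]}, {"fingers": 10, "delta_pos": [0, 0, 0], "angular": [0, 0, 0]}])

```text
clock: 11.5
tool_pos: [0.5126, -0.2496, 0.1346]
orientation: [-136.0, -0.0, -8.8]
force: [-0.7, 0.4, -3.4]
opening: 0.0238
gripper_force: 30.0
```

```bash
python3 - <<'E'
from h import *
import cv2
o=ctrl.get_obs();print(o["joint_pos"].round(2),o["tool_pos"],o["orientation"],o["force"])
print(rel(*pose(0,-20,80,44,90)))
t=ctrl.snapshot("top");s=ctrl.snapshot("scene")
c=np.hstack([cv2.resize(t[170:330,350:510],(400,400)),cv2.resize(s[110:270,180:340],(400,400))])[:,:,::-1]
cv2.imwrite("pics/p2.png",cv2.convertScaleAbs(c,alpha=1.5))
E
```

```text
[-36.3   30.82   8.6  -38.03 -91.4  124.83] [ 0.51258011 -0.24955656  0.13460771] [-1.36034831e+02 -4.27065792e-02 -8.75865371e+00] [-0.70474303  0.40676809 -3.43815326]
(array([-1.1,  1. ,  0.1]), array([ 0. , -0.2, -0.2]))
```

View pics/p2.png

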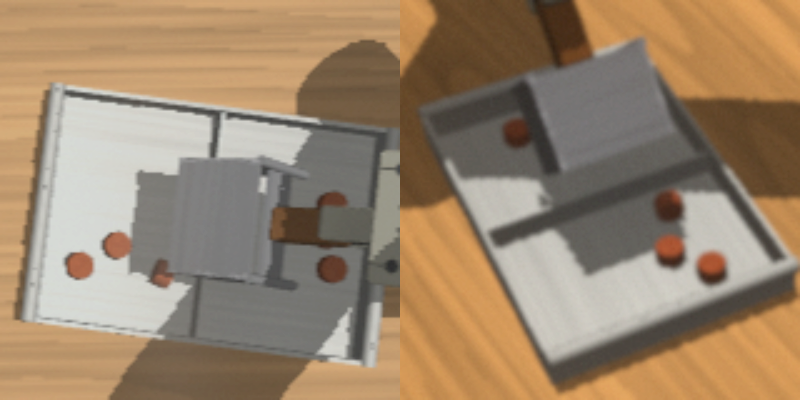

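```bash
python3 - <<'E'
from h import *
A=pose(0,-20,80,44,90)
for th,z in [(40,82),(34,86),(27,90),(20,95),(13,100),(7,104),(2,108),(0,110)]: print(relp(A,pose(0,-20,z,th,90)))
E
```

```text
([-0.0, -4.4, 0.9], [-4.0, 0.0, 0.0])
([-0.0, -11.3, 1.9], [-10.0, 0.0, -0.0])
([0.0, -18.4, 4.1], [-17.0, 0.0, -0.0])
([0.0, -25.5, 6.0], [-24.0, 0.0, 0.0])
([0.0, -32.0, 8.4], [-31.0, -0.0, 0.0])
([-0.0, -36.7, 10.9], [-37.0, 0.0, 0.0])
([0.0, -40.7, 12.6], [-42.0, 0.0, 0.0])
([0.0, -42.4, 13.0], [-44.0, 0.0, -0.0])
```

apply_moves(deltas=[{"fingers": 10, "delta_pos": [0, -4.4, 0.9], "angular": [-4, 0, 0]}, {"fingers": 10, "delta_pos": [0, -11.3, 1.9], "angular": [-10, 0, 0]}, {"fingers": 10, "delta_pos": [0, -18.4, 4.1], "angular": [-17, 0, 0]}, {"fingers": 10, "delta_pos": [0, -25.5, 6], "angular": [-24, 0, 0]}, {"fingers": 10, "delta_pos": [0, -32, 8.4], "angular": [-31, 0, 0]}, {"fingers": 10, "delta_pos": [0, -36.7, 10.9], "angular": [-37, 0, 0]}, {"fingers": 10, "delta_pos": [0, -40.7, 12.6], "angular": [-42, 0, 0]}, {"fingers": 10, "delta_pos": [0, -42.4, 13], "angular": [-44, 0, 0]}, {"fingers": 10, "delta_pos": [0, -42.4, 13], "angular": [-44, 0, 0]}])

```text
clock: 12.5
tool_pos: [0.5179, -0.2089, 0.1543]
orientation: [180.0, 0.0, -8.6]
force: [-0.4, -0.6, -2.3]
opening: 0.0237
gripper_force: 30.0
```

```bash
python3 - <<'E'
from h import *
import cv2
print(rel(*pose(0,157,110,0,90)),rel(*pose(0,157,30,0,90)))
s=ctrl.snapshot("scene");t=ctrl.snapshot("top")
c=np.hstack([cv2.resize(t[170:330,350:510],(400,400)),cv2.resize(s[80:240,170:330],(400,400))])[:,:,::-1]
cv2.imwrite("pics/p3.png",cv2.convertScaleAbs(c,alpha=1.5))
E
```

```text
(array([  -0.7, -174.9,    0.2]), array([ 0. ,  0. , -0.1])) (array([  -0.7, -174.9,   80.2]), array([ 0. ,  0. , -0.1]))
```

View pics/p3.png

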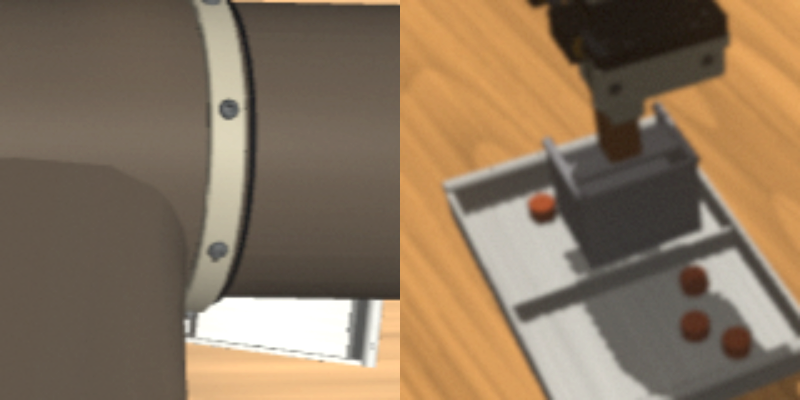

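The scene view shows the interior's visible part empty, but the shaker hides part of the -y half. I'll move the shaker beside the tray and look again.

apply_moves(deltas=[{"fingers": 10, "delta_pos": [0, -7, 0], "angular": [0, 0, 0]}, {"fingers": 10, "delta_pos": [0, -22, 0], "angular": [0, 0, 0]}, {"fingers": 10, "delta_pos": [0, -45, 0], "angular": [0, 0, 0]}, {"fingers": 10, "delta_pos": [0, -75, 0], "angular": [0, 0, 0]}, {"fingers": 10, "delta_pos": [0, -105, 0], "angular": [0, 0, 0]}, {"fingers": 10, "delta_pos": [0, -135, 0], "angular": [0, 0, 0]}, {"fingers": 10, "delta_pos": [0, -157, 0], "angular": [0, 0, 0]}, {"fingers": 10, "delta_pos": [0, -170, 0], "angular": [0, 0, 0]}, {"fingers": 10, "delta_pos": [0, -175, 0], "angular": [0, 0, 0]}, {"fingers": 10, "delta_pos": [0, -175, 0], "angular": [0, 0, 0]}])

```text
clock: 13.6
tool_pos: [0.5452, -0.0376, 0.1541]
orientation: [-180.0, 0.0, -8.8]
force: [0.3, -0.4, -3.6]
opening: 0.0235
gripper_force: 30.0
```

```bash
python3 - <<'E'
from h import *
import cv2
print(rel(*pose(0,157,30,0,90)))
s=ctrl.snapshot("scene");t=ctrl.snapshot("top")
c=np.hstack([cv2.resize(t[170:330,350:510],(400,400)),cv2.resize(s[90:290,170:370],(400,400))])[:,:,::-1]
cv2.imwrite("pics/p4.png",cv2.convertScaleAbs(c,alpha=1.5))
E
```

```text
(array([-2. , -1.5, 80.1]), array([-0. ,  0. , -0.3]))
```

View pics/p4.png

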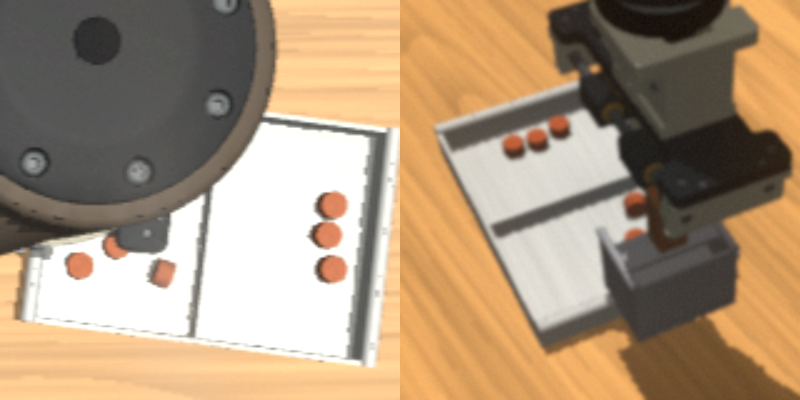

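All six plugs are out, with three in each half. Next I'll lower the shaker beside the tray.

apply_moves(deltas=[{"fingers": 10, "delta_pos": [0, -12, 6], "angular": [0, 0, 0]}, {"fingers": 10, "delta_pos": [0, -15, 20], "angular": [0, 0, 0]}, {"fingers": 10, "delta_pos": [0, -15, 38], "angular": [0, 0, 0]}, {"fingers": 10, "delta_pos": [0, -15, 55], "angular": [0, 0, 0]}, {"fingers": 10, "delta_pos": [0, -15, 67], "angular": [0, 0, 0]}, {"fingers": 10, "delta_pos": [0, -15, 74], "angular": [0, 0, 0]}, {"fingers": 10, "delta_pos": [0, -15, 77], "angular": [0, 0, 0]}, {"fingers": 10, "delta_pos": [0, -15, 78.5], "angular": [0, 0, 0]}, {"fingers": 10, "delta_pos": [0, -15, 79.5], "angular": [0, 0, 0]}, {"fingers": 10, "delta_pos": [0, -15, 79.5], "angular": [0, 0, 0]}])

```text
clock: 14.7
tool_pos: [0.5478, -0.0231, 0.0751]
orientation: [-180.0, -0.0, -8.8]
force: [0.7, -0.2, -2.7]
opening: 0.0235
gripper_force: 30.0
```

apply_moves(deltas=[{"fingers": 10, "delta_pos": [0, 0, 0.6], "angular": [0, 0, 0]}, {"fingers": 10, "delta_pos": [0, 0, 0.9], "angular": [0, 0, 0]}, {"fingers": 10, "delta_pos": [0, 0, 0.9], "angular": [0, 0, 0]}])

```text
clock: 15.0
tool_pos: [0.548, -0.023, 0.0746]
orientation: [-180.0, -0.1, -8.8]
force: [-2.7, 2.3, 5.6]
opening: 0.0239
gripper_force: 30.0
```

Contact with the bench is confirmed, so I'll release and rise.

apply_moves(deltas=[{"fingers": 28, "delta_pos": [0, 0, 0], "angular": [0, 0, 0]}, {"fingers": 40, "delta_pos": [0, 0, 0], "angular": [0, 0, 0]}, {"fingers": 60, "delta_pos": [0, 0, 0], "angular": [0, 0, 0]}, {"fingers": 70, "delta_pos": [0, 0, 0], "angular": [0, 0, 0]}, {"fingers": 70, "delta_pos": [0, 0, 0], "angular": [0, 0, 0]}, {"fingers": 70, "delta_pos": [0, 0, 0], "angular": [0, 0, 0]}, {"fingers": 70, "delta_pos": [0, 0, 0], "angular": [0, 0, 0]}, {"fingers": 70, "delta_pos": [0, 0, 0], "angular": [0, 0, 0]}, {"fingers": 70, "delta_pos": [0, 0, 0], "angular": [0, 0, 0]}])

```text
clock: 15.9
tool_pos: [0.5475, -0.0232, 0.0737]
orientation: [180.0, 0.0, -8.8]
force: [-0.4, 0.8, -0.3]
opening: 0.0701
gripper_force: 0.0
```

apply_moves(deltas=[{"fingers": 70, "delta_pos": [0, 0, -5], "angular": [0, 0, 0]}, {"fingers": 70, "delta_pos": [0, 0, -20], "angular": [0, 0, 0]}, {"fingers": 70, "delta_pos": [0, 0, -45], "angular": [0, 0, 0]}, {"fingers": 70, "delta_pos": [0, 0, -80], "angular": [0, 0, 0]}, {"fingers": 70, "delta_pos": [0, 0, -115], "angular": [0, 0, 0]}, {"fingers": 70, "delta_pos": [0, 0, -140], "angular": [0, 0, 0]}, {"fingers": 70, "delta_pos": [0, 0, -150], "angular": [0, 0, 0]}, {"fingers": 70, "delta_pos": [0, 0, -150], "angular": [0, 0, 0]}])

```text
clock: 16.7
tool_pos: [0.5482, -0.023, 0.2253]
orientation: [-179.9, -0.2, -8.8]
force: [0.6, -0.0, -0.2]
opening: 0.0699
gripper_force: 0.0
```

```bash
python3 - <<'E'
from h import *
import cv2
s=ctrl.snapshot("scene")
cv2.imwrite("pics/p5.png",cv2.convertScaleAbs(cv2.resize(s[90:330,160:480],(800,600))[:,:,::-1],alpha=1.5))
E
```

```text
(no output)
```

View pics/p5.png

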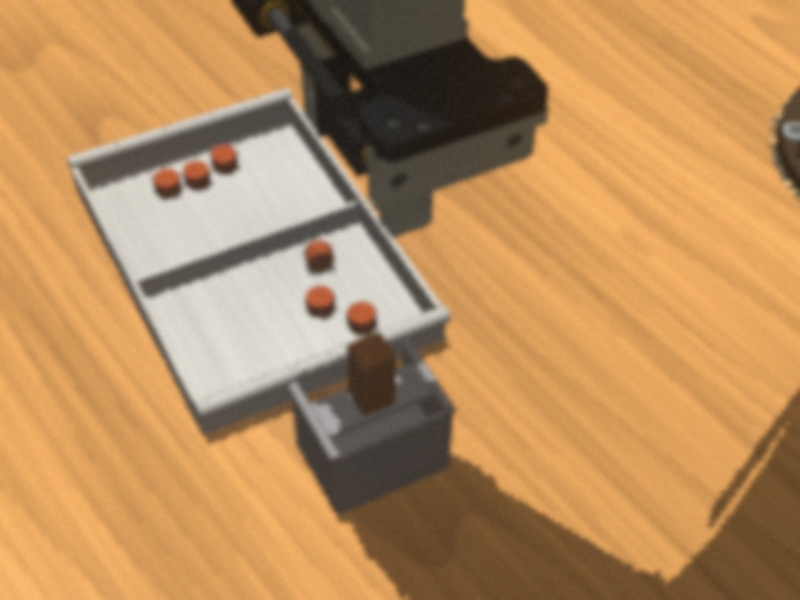

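The picture shows three plugs in each half of the tray, at around (195,170) and (335,290). The empty shaker stands upright beside the tray at (375,440), and the gripper is clear.

```bash
python3 -c "
from plant import ctrl
print(ctrl.close_job())"
```

```text
the job is handed in; nothing more can be done
None
```

The job is handed in at about 17 s of robot time: all six plugs are in the tray, three in each half, and the empty shaker stands upright on the bench beside it, released.

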